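Turn the bench carousel to bring the measuring cup to the front

TASK

Gently turn the test-kit carousel by pushing on the ribs of its rim with a fingertip until the white measuring cup standing on it is squarely at the front, in line with the flat arrow tongue of the foot, then take the hand away. Do not grasp or lift anything, do not touch or tip the things standing on the carousel, and leave the jar, the beaker and the syringe beside it where they are.

Things in the scene. Friction and masses are not known exactly. Their poses are not given: they have to be found in the camera images.
- foot: Fixed bare-metal foot of the carousel: round plinth 156 mm across, 14 mm high, under the turntable. A flat tongue, 20 mm wide and 7 mm high, runs from it along its -x axis, out under the rim, and marks the front (roughly towards the robot). Origin on the turning axis at worktop height, z up.
- arrow (a point): Middle of the flat arrow head that points outward at the end of the tongue, on its top: 165 mm from the turning axis, 7 mm above the worktop. The head is 50 mm wide, 7 mm high and reaches to 182 mm from the axis.
- turntable: Grey plastic round tray, 240 mm across, turns either way without end about the foot's axis; its damped bearing yields to 1 to 4 N at the rim and it stays where left. Origin on the axis at its underside, 16 mm above the worktop, z up. Rim wall 5 mm thick, top 42 mm above the origin; inner floor at 10 mm. Hub 36 mm across, top at 42 mm.
- rib (a point): Top of the first of five like upright finger ribs outside the rim: posts 16 mm across, axes 134 mm from the turning axis (on the tray's +x axis and every 72 degrees on), standing 18 to 58 mm above the worktop, webbed to the rim. Push a rib sideways, along the rim, from outside to turn the tray. Between ribs, the space outside the rim is free but for the 7 mm high tongue.
- bay (a point): Middle of the floor of one of the five like bays: 70 mm from the axis, 36 degrees counter-clockwise (from above) from the tray's x axis; the others every 72 degrees on. Radial partitions 4 mm thick, tops 33 mm above the tray's underside, part the bays, each in line with a rib.
- scoop_cup: The measuring cup on the turntable: opaque white, open on top, 45 mm across the mouth, 30 mm high; the tallest thing on the turntable and the only cup, about 70 mm from the turning axis; loose on the turntable, in one of its five bays (which one varies); origin at the centre of its underside, z up. Leave it untouched.
- sample_dish: Clear ribbed round dish, 48 mm across and 17 mm high, loose on the turntable, in one of its five bays (which one varies); origin at the centre of its underside, z up. Leave it untouched.
- sample_dish_b: Second clear ribbed round dish like the first, 48 mm across and 17 mm high, loose on the turntable, in one of its five bays (which one varies); origin at the centre of its underside, z up. Leave it untouched.
- rotor_disc_1: Larger black test rotor disc, 49 mm across and 12 mm thick, loose on the turntable, in one of its five bays (which one varies); origin at the centre of its underside, z up. Leave it untouched.
- rotor_disc_2: Smaller black test rotor disc, 40 mm across and 12 mm thick, loose on the turntable, in one of its five bays (which one varies); origin at the centre of its underside, z up. Leave it untouched.
- reagent_jar_6: White screw-top jar, 66 mm across and 125 mm high, loose on the worktop some 0.25 m behind and to the left of the turntable's axis; origin at the centre of its underside. Leave it where it stands.
- tint_cup: Tinted see-through beaker, 75 mm across and 116 mm high, loose on the worktop some 0.26 m to the right of the turntable's axis; origin at the centre of its underside. Leave it where it stands.
- syringe_1: Plastic dosing syringe lying on the worktop, 115 mm long along its y axis, 26 mm wide, 13 mm high, some 0.25 m to the left and in front of the turntable's axis; origin at the centre of its underside. Leave it where it lies.

How it is judged:
By the outcome, as a careful person would: the job done as asked, in the order asked, and still so for the second after the job is handed in, with the robot touching nothing.
It also fails if it takes over 72 s, if anything falls off the work surface, if the arm or the gripper's body presses on something with over 40 N, if the wrist force passes 120 N, or if a joint passes its speed limit or range.

ROBOT

A 6-joint arm with a two-finger parallel gripper is mounted at the origin on a cart in front of the work surface, level with it; the furniture and walls round the work are solid. World frame = base frame: x ahead of the robot, y to its left, z up, the work surface at z = 0. Lengths are in m, angles in degrees, forces in N, time in s.
With the tool pointing down it reaches from about 0.275 to 0.975 m from the base axis. Payload 8.4 kg.
Tool frame: the origin (TCP) lies at the centre of the arm's flange, where the gripper is bolted on; the fingertips stand 190 mm ahead of it and the grasp point (between the pads) lies 171 mm ahead of it; z points along the fingers, y is the direction in which the jaws open and shut (so a half turn about z gives the same grasp; the last joint's range is limited). The gripper opens to 92 mm and grips with 3 to 60 N. Pads are 20 mm wide; open, the fingers measure 128 mm over their backs; the gripper's body (75 mm by 189 mm) begins 69 mm behind the grasp point.
Start: joints at [-68.033, 20.225, 93.587, -0, 66.188, -0.138], TCP at [0.235, -0.579, 0.405] pointing down, gripper open.
Joint ranges: [-150.9, 150.9], [-52.94, 120.26], [3.33, 152.33], [-74.26, 254.26], [0, 154.13], [-172.89, 172.89]. Speed limits (degrees/s): [127.2, 127.2, 159.86, 180, 180, 180].

INTERFACE

Orientations are given as [roll, pitch, yaw] about the fixed x, y, z axes, in that order (R = Rz(yaw) Ry(pitch) Rx(roll)).
In Python, from rig import bot, eyes gives the robot as it stands. The module is installed in compiled form; this text tells all that it offers.
- The arm moves only by the tool step_arm, never from a script. Its argument "commands" is a list of rows, each a list of 2 entries, a list of its own where there are three numbers: the shift along the world's x, y, z in cm, then the turn about the world's z in degrees. A call has 1 to 10 rows; each row is the pose to reach, as a shift and turn from the pose measured when the call began; what a row does not reach only later rows make up. A row lasts 1/10 s, in which the tool goes at most 50 mm and 8.59 degrees, less where a joint would pass 70% of its speed; a pose out of reach is approached as far as the arm can. A call with a gripper value outside its range is refused whole. "gripper" is the closure in counts, from 0 (fully open) to 255 (shut), set as the call begins (left out, the last holds). The fingers move at their own pace and stop on an object; the grip force is fixed at half the most. Time passes only in rows, so rows that repeat a pose let the fingers close. It gives the time, the measured TCP pose, the force and the opening at its end, in the units of the state.
- bot.sense(): the state, without advancing time (a new reading comes with each control period).
- eyes.capture(name): name is "scene" or "side" or "wrist"; returns the picture (420x560x3 uint8, blue, green, red); there is no depth.
- eyes.camera_params(name): a dict with "fx", "fy", "cx", "cy" (pixels), "camera_from_world" (4x4, takes a point from world to camera coordinates); the wrist camera has in their place "tool_from_camera" (4x4, takes a point from camera to tool coordinates, whose origin is the TCP and whose axes are the flange's). Camera axes: x right, y down, z forward; pixel columns grow to the right and rows downward; lengths in m; the calibration is good to about 2 mm. A picture is of the moment at which its call begins: read the wrist's pose just before it. camera_params takes no time and is no camera call.
- bot.hand_in(): hands the job in, once; it reports no verdict.
The state is a dict: "clock": time; "joint_pos": joint angles; "joint_velocities": joint speeds; "joint_torque": joint torques, N m; "tool_pos": TCP position; "eef_rot": TCP orientation; "wrist_force": force on the tool from outside, world axes, zero at the start; "wrist_torque": the same for the moment, N m; "width": opening from 0.0 (shut) to 1.0 (fully open).
Only numpy, scipy, OpenCV 4.12 (cv2) and the standard library are available. Lean on these libraries where they do the work, as an engineer would, in place of code of your own. Each camera call takes 0.05 s, during which the arm holds its last target.

## Working session

There is one attempt and no reset: what is moved stays moved. The work goes in short steps, Python scripts to look and compute and a tool call to move; the robot and the scene stay as the last step left them, time stands still between calls to the robot, and variables do not carry over. Pictures are saved under pics/ and viewed, and the job is handed in when it is done.

Besides the shell and the picture viewer there is one more tool, called after "Request:" by a JSON object that holds its "fn" and its "kwargs". step_arm: Moves the arm, as the interface text tells. Its arguments: {"type":"object","properties":{"commands":{"type":"array"},"gripper":{"type":"number"}},"required":["commands"]}

```bash
mkdir -p pics; python3 - <<'E'
from rig import bot, eyes
import cv2,json
print(bot.sense())
for n in ["scene","side"]:
    cv2.imwrite(f"pics/{n}0.png",eyes.capture(n)); 
for n in ["scene","side","wrist"]: print(n,eyes.camera_params(n))
E
```

```text
{'clock': 0.0, 'joint_pos': array([-6.80321506e+01,  2.02607947e+01,  9.36280684e+01,  1.00580373e-03,
        6.61853045e+01, -1.36328114e-01]), 'joint_velocities': array([-0.01010911,  0.00096289,  0.068134  ,  0.0607671 ,  0.02782959,
        0.02096108]), 'joint_torque': array([-3.48040357e-04, -5.93848336e+01, -3.34217119e+01,  6.96797739e-02,
        2.34125659e-02, -1.35256223e-04]), 'tool_pos': array([ 0.23511321, -0.57885004,  0.40398948]), 'eef_rot': array([-1.79925835e+02, -1.09610882e-03,  2.21037701e+01]), 'wrist_force': array([ 0.63810978,  0.22573504, -1.06195733]), 'wrist_torque': array([ 0.04043003, -0.0010087 ,  0.01262295]), 'width': 0.998307814986897}
scene {'fx': 537.6903458237867, 'fy': 537.6903458237867, 'cx': 286.53328826981783, 'cy': 209.9645934013239, 'camera_from_world': array([[-0.90120984, -0.43338077, -0.00138864,  0.50677028],
       [-0.34327038,  0.71577501, -0.6081378 ,  0.20198117],
       [ 0.26454918, -0.54758309, -0.79383026,  1.33364837],
       [ 0.        ,  0.        ,  0.        ,  1.        ]])}
side {'fx': 468.5079178586479, 'fy': 468.5079178586479, 'cx': 278.0522737499316, 'cy': 208.16022789664342, 'camera_from_world': array([[-0.999723  ,  0.02336352,  0.00283888,  0.5598293 ],
       [ 0.00873347,  0.48027678, -0.87707351,  0.04365063],
       [-0.02185497, -0.87680577, -0.48034779,  1.40067161],
       [ 0.        ,  0.        ,  0.        ,  1.        ]])}
wrist {'fx': 364.8041171929875, 'fy': 364.8041171929875, 'cx': 276.0711371322409, 'cy': 212.04264876341847, 'tool_from_camera': array([[-6.20447700e-04, -9.69907446e-01, -2.43473123e-01,
         6.80199669e-02],
       [ 9.99999794e-01, -5.61122104e-04, -3.13016339e-04,
         5.74252875e-05],
       [ 1.66978727e-04, -2.43473267e-01,  9.69907594e-01,
         1.98808827e-02],
       [ 0.00000000e+00,  0.00000000e+00,  0.00000000e+00,
         1.00000000e+00]])}
```

View pics/scene0.png

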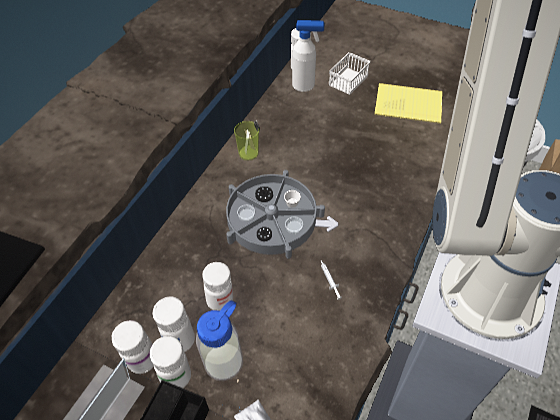

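View pics/side0.png

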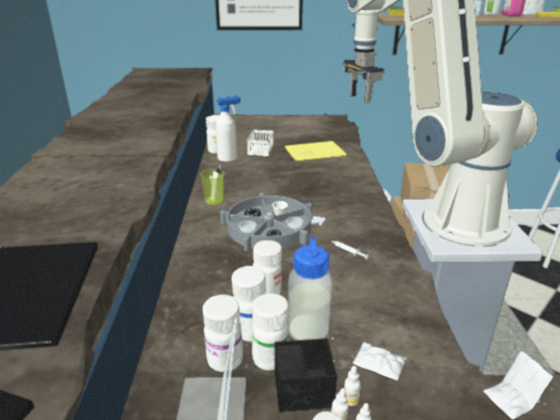

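```bash
python3 - <<'E'
import cv2
a=cv2.imread("pics/scene0.png")[160:270,210:350]
cv2.imwrite("pics/z0.png",cv2.resize(a,None,fx=5.5,fy=5.5,interpolation=cv2.INTER_CUBIC))
E
```

```text
(no output)
```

View pics/z0.png

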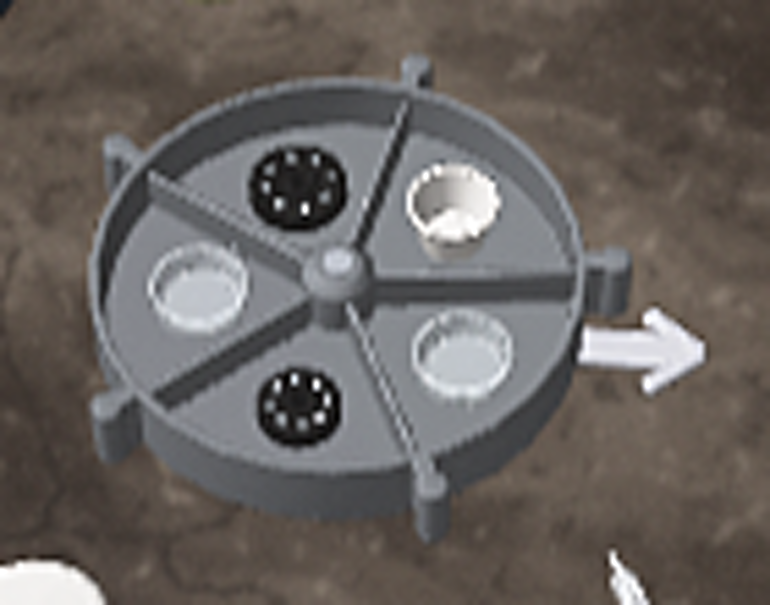

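```bash
cat > h.py <<'E'
import numpy as np
from scipy.optimize import least_squares
def unproj(p,uv,z):
    M=p["camera_from_world"];R=M[:3,:3];t=M[:3,3]
    c=-R.T@t; d=R.T@np.array([(uv[0]-p["cx"])/p["fx"],(uv[1]-p["cy"])/p["fy"],1])
    return c+d*(z-c[2])/d[2]
def zoom(u,v,x0,y0,k): return ((u+.5)/k-.5+x0,(v+.5)/k-.5+y0)
E
python3 - <<'E'
from h import *
from rig import eyes
p=eyes.camera_params("scene")
f=lambda u,v,z: unproj(p,zoom(u,v,210,160,5.5),z)[:2]
ribs=np.array([f(*q,.058) for q in [(614,254),(432,482),(115,405),(120,146),(416,65)]])
hub=f(338,263,.058);arrow=f(672,350,.007);cup=f(453,197,.056)
print(ribs,hub,arrow,cup)
# fit
def res(x): 
    return np.ravel([x[:2]+.134*np.array([np.cos(x[2]+s*k*2*np.pi/5),np.sin(x[2]+s*k*2*np.pi/5)])-ribs[k] for k in range(5)])
for s in (1,-1):
    r=least_squares(res,[*hub,np.arctan2(*(ribs[0]-hub)[::-1])]);print(s,r.x,np.degrees(r.x[2]),r.cost,res(r.x).round(4))
    c=r.x[:2]
    for n,q in(("arrow",arrow),("cup",cup)): d=q-c;print(n,np.hypot(*d),np.degrees(np.arctan2(d[1],d[0])))
E
```

```text
[[ 0.47106406 -0.0225109 ]
 [ 0.49338626  0.13391406]
 [ 0.64432465  0.15896625]
 [ 0.71889424  0.02107909]
 [ 0.6098254  -0.09056951]] [0.58848721 0.0398802 ] [ 0.43510005 -0.01750946] [ 0.55678727 -0.0223743 ]
1 [ 0.58749892  0.0401758  -1.27900876] -73.28180391234963 0.08856950813287122 [ 0.155  -0.0656  0.2281 -0.0967 -0.0126  0.0077 -0.238   0.1003 -0.1325
  0.0544]
arrow 0.16295093346356496 -159.2675937777716
cup 0.06968300087091532 -116.15070795634246
-1 [ 0.58749892  0.0401758  -2.65548025] -152.14781083553973 9.633679952074975e-06 [-0.002   0.0001 -0.002  -0.0004  0.0022  0.0015  0.0013  0.0001  0.0006
 -0.0013]
arrow 0.16295093345851233 -159.2675937765383
cup 0.06968300086962446 -116.15070795139775
```

Request:
{"fn": "step_arm", "kwargs": {"commands": [[[2, 4, 0], 3], [[5, 9, 0], 6], [[8, 15, 0], 9], [[11, 20, 0], 12], [[13.5, 25.5, 0], 15], [[16, 31, 0], 18], [[18.5, 36, 0], 21], [[21, 41, 0], 24], [[23, 45, 0], 27], [[24, 47, 0], 30]], "gripper": 255}}

```text
clock: 1.1
tool_pos: [0.4607, -0.1366, 0.404]
eef_rot: [-179.9, 0.0, 52.2]
wrist_force: [0.9, -0.5, 0.2]
width: 0.151
```

```bash
python3 - <<'E'
from rig import bot, eyes
import cv2
s=bot.sense();print(s["tool_pos"],s["eef_rot"],s["clock"],s["width"],s["wrist_force"])
cv2.imwrite("pics/w1.png",eyes.capture("wrist"))
E
```

```text
[ 0.46066373 -0.13662941  0.40403951] [-1.79933115e+02  8.82985230e-04  5.22231474e+01] 1.1 0.15051223211068981 [ 0.87537387 -0.49970983  0.15545895]
```

View pics/w1.png

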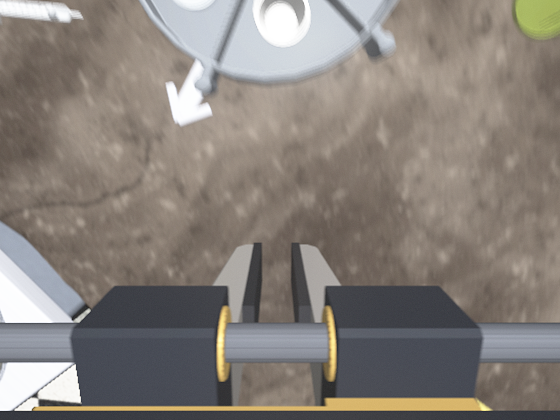

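Request:
{"fn": "step_arm", "kwargs": {"commands": [[[2, 3, 0], 0], [[4, 6, 0], 0], [[5.5, 8.5, 0], 0], [[7, 10, 0], 0], [[7, 10, 0], 0], [[7, 10, 0], 0], [[7, 10, 0], 0]]}}

```text
clock: 1.85
tool_pos: [0.5325, -0.0323, 0.4039]
eef_rot: [-179.9, -0.2, 52.5]
wrist_force: [0.5, -0.6, -0.3]
width: 0.006
```

```bash
python3 - <<'E'
from rig import bot, eyes
import cv2
s=bot.sense();print(s["tool_pos"],s["eef_rot"],s["clock"],s["width"],s["wrist_force"])
a=eyes.capture("wrist");cv2.imwrite("pics/w2.png",a)
cv2.imwrite("pics/w2z.png",cv2.resize(a[0:300,100:500],None,fx=2,fy=2,interpolation=cv2.INTER_CUBIC))
E
```

```text
[ 0.53248442 -0.03226059  0.40388606] [-1.79869044e+02 -1.65160726e-01  5.24917383e+01] 1.85 0.006442278186689826 [ 0.49808937 -0.57445614 -0.3036782 ]
```

View pics/w2z.png

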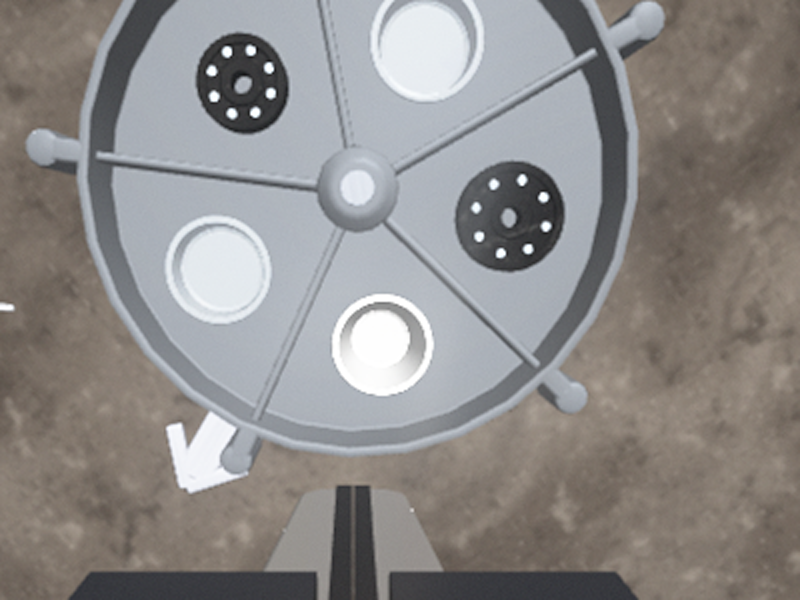

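```bash
cat >> h.py <<'E'
from scipy.spatial.transform import Rotation
def wparams(p,pos,rpy):
    T=np.eye(4);T[:3,:3]=Rotation.from_euler("xyz",rpy,degrees=True).as_matrix();T[:3,3]=pos
    q=dict(p);q["camera_from_world"]=np.linalg.inv(T@p["tool_from_camera"]);return q
def ang(d): return np.hypot(*d),np.degrees(np.arctan2(d[1],d[0]))
E
python3 - <<'E'
from h import *
from rig import eyes
p=wparams(eyes.camera_params("wrist"),[0.53248442,-0.03226059,0.40388606],[-179.869,-.165,52.4917])
f=lambda u,v,z: unproj(p,zoom(u,v,100,0,2),z)[:2]
ribs=np.array([f(*q,.058) for q in [(236,458),(41,147),(649,18),(571,397)]]);K=[0,1,3,4]
def res(x): 
    return np.ravel([x[:2]+.134*np.array([np.cos(x[2]-k*2*np.pi/5),np.sin(x[2]-k*2*np.pi/5)])-r for k,r in zip(K,ribs)])
r=least_squares(res,[.5875,.04,-2.65]);c=r.x[:2];print(r.x,np.degrees(r.x[2]),res(r.x).round(4))
print("hub",f(358,187,.058))
print("cup",ang(f(382,344,.056)-c),"tip",ang(f(187,494,.007)-c), f(187,494,.007))
E
```

```text
[ 0.5893514   0.03981292 -2.66320963] -152.5906718912453 [-0.0007 -0.0004  0.0007  0.0002 -0.0004  0.0003  0.0004 -0.0002]
hub [0.58936506 0.03946785]
cup (np.float64(0.06854879170044836), np.float64(-118.16186029969387)) tip (np.float64(0.1816975083808794), np.float64(-158.18655159922736)) [ 0.42066369 -0.02770329]
```

Request:
{"fn": "step_arm", "kwargs": {"commands": [[[-1.4, -1.8, 0], 0], [[-2.8, -3.6, 0], 0], [[-2.8, -3.6, 0], 0], [[-2.8, -3.6, -3], 0], [[-2.8, -3.6, -6], 0], [[-2.8, -3.6, -9], 0], [[-2.8, -3.6, -11], 0], [[-2.8, -3.6, -12], 0], [[-2.8, -3.6, -12], 0], [[-2.8, -3.6, -12], 0]]}}

```text
clock: 2.9
tool_pos: [0.505, -0.0685, 0.2847]
eef_rot: [-179.9, -0.2, 52.5]
wrist_force: [0.1, -0.1, 0.4]
width: 0.003
```

```bash
python3 - <<'E'
from rig import bot, eyes
import cv2
s=bot.sense();print(s["tool_pos"],s["eef_rot"],s["clock"],s["width"],s["wrist_force"])
a=eyes.capture("wrist");cv2.imwrite("pics/w3.png",a)
a=eyes.capture("scene")[130:280,190:390];cv2.imwrite("pics/s3.png",cv2.resize(a,None,fx=4,fy=4,interpolation=cv2.INTER_CUBIC))
E
```

```text
[ 0.50498528 -0.06845713  0.28472084] [-179.92564307   -0.20678731   52.4516716 ] 2.9 0.0032998016357519777 [ 0.10456422 -0.10440386  0.39119337]
```

View pics/w3.png

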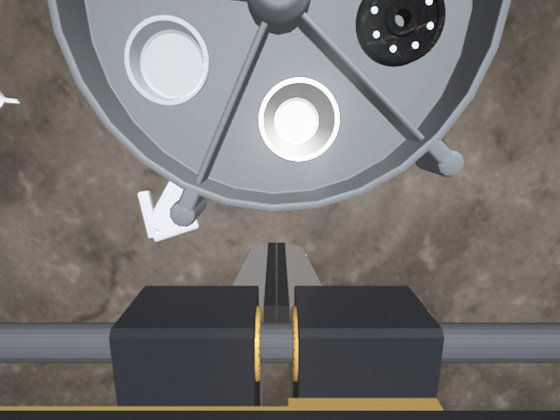

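View pics/s3.png

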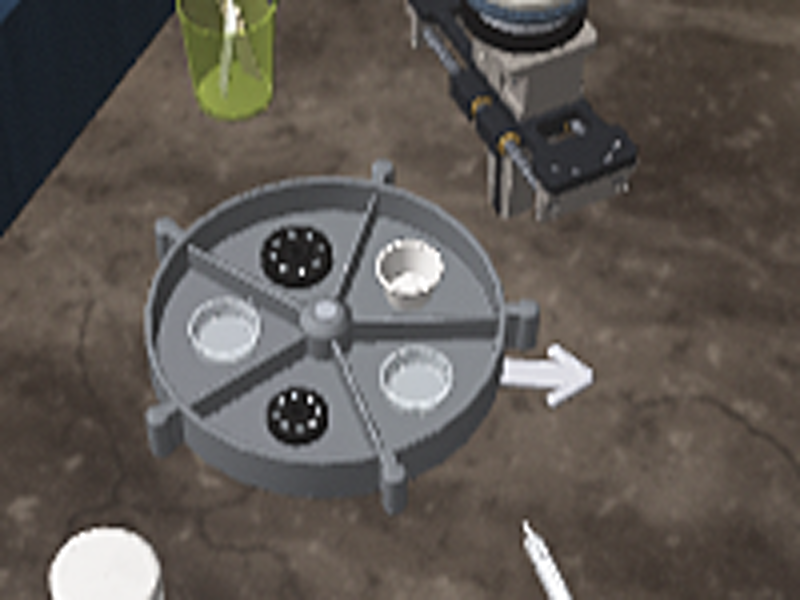

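Request:
{"fn": "step_arm", "kwargs": {"commands": [[[0, 0, -2], 0], [[0, 0, -4], 0], [[0, 0, -5.5], 0], [[0, 0, -6.5], 0], [[0, 0, -6.5], 0], [[0, 0, -6.5], 0]]}}

```text
clock: 3.6
tool_pos: [0.5054, -0.0685, 0.2208]
eef_rot: [180.0, -0.3, 52.5]
wrist_force: [0.2, 0.6, 0.6]
width: 0.004
```

```bash
python3 - <<'E'
from rig import bot, eyes
import cv2,numpy as np
s=bot.sense();print(s["tool_pos"],s["eef_rot"],s["clock"],s["wrist_force"])
a=eyes.capture("wrist");cv2.imwrite("pics/w4.png",a)
c=np.array([.589,.0399]);p=s["tool_pos"][:2]
for phi in range(-128,-196,-3):
    t=c+.137*np.array([np.cos(np.radians(phi)),np.sin(np.radians(phi))])
    print(phi,((t-p)*100).round(1),t.round(4))
E
```

```text
[ 0.5054478  -0.06849466  0.22077642] [179.97888497  -0.25818629  52.46153087] 3.6 [0.20818356 0.59574659 0.59984341]
-128 [-0.1  0. ] [ 0.5047 -0.0681]
-131 [-0.6  0.5] [ 0.4991 -0.0635]
-134 [-1.2  1. ] [ 0.4938 -0.0586]
-137 [-1.7  1.5] [ 0.4888 -0.0535]
-140 [-2.1  2. ] [ 0.4841 -0.0482]
-143 [-2.6  2.6] [ 0.4796 -0.0425]
-146 [-3.   3.2] [ 0.4754 -0.0367]
-149 [-3.4  3.8] [ 0.4716 -0.0307]
-152 [-3.7  4.4] [ 0.468  -0.0244]
-155 [-4.1  5. ] [ 0.4648 -0.018 ]
-158 [-4.3  5.7] [ 0.462  -0.0114]
-161 [-4.6  6.4] [ 0.4595 -0.0047]
-164 [-4.8  7.1] [0.4573 0.0021]
-167 [-5.   7.8] [0.4555 0.0091]
-170 [-5.1  8.5] [0.4541 0.0161]
-173 [-5.2  9.2] [0.453  0.0232]
-176 [-5.3  9.9] [0.4523 0.0303]
-179 [-5.3 10.6] [0.452  0.0375]
-182 [-5.3 11.3] [0.4521 0.0447]
-185 [-5.3 12. ] [0.4525 0.0518]
-188 [-5.2 12.7] [0.4533 0.059 ]
-191 [-5.1 13.5] [0.4545 0.066 ]
-194 [-4.9 14.2] [0.4561 0.073 ]
```

View pics/w4.png

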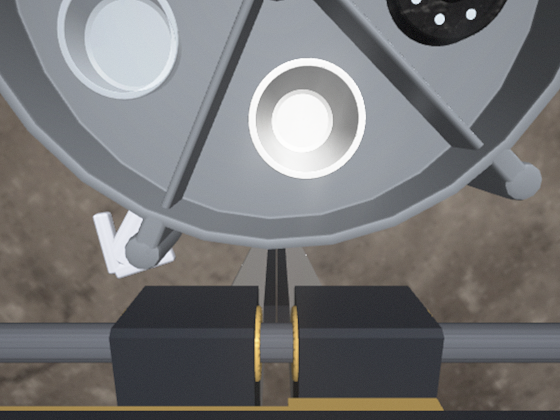

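Request:
{"fn": "step_arm", "kwargs": {"commands": [[[-0.4, 0.2, 0], -1.5], [[-0.6, 0.5, 0], -3], [[-0.9, 0.7, 0], -4.5], [[-1.2, 1.0, 0], -6], [[-1.4, 1.2, 0], -7.5], [[-1.7, 1.5, 0], -9], [[-1.9, 1.7, 0], -10], [[-2.0, 1.8, 0], -11], [[-2.1, 2.0, 0], -12], [[-2.3, 2.2, 0], -13]]}}

```text
clock: 4.65
tool_pos: [0.4826, -0.0464, 0.221]
eef_rot: [179.9, -0.3, 39.4]
wrist_force: [0.1, 0.5, 0.6]
width: 0.006
```

```bash
python3 - <<'E'
from rig import bot, eyes
import cv2,numpy as np
s=bot.sense();print(s["tool_pos"],s["eef_rot"],s["clock"],s["wrist_force"])
a=eyes.capture("wrist");cv2.imwrite("pics/w5.png",a)
c=np.array([.589,.0399]);p=s["tool_pos"][:2]
d=p-c;print(np.hypot(*d),np.degrees(np.arctan2(d[1],d[0])))
E
```

```text
[ 0.48261448 -0.04644936  0.22104281] [179.942366    -0.28379878  39.37515425] 4.65 [0.11574039 0.49475063 0.61839958]
0.1370185748235159 -140.93498520308975
```

View pics/w5.png

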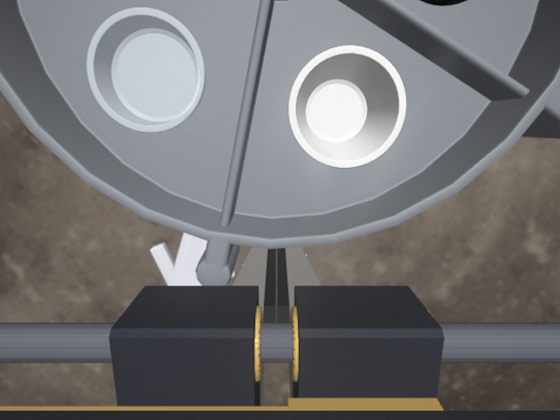

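```bash
python3 - <<'E'
import numpy as np
c=np.array([.589,.0399])
f=lambda a:c+.137*np.array([np.cos(np.radians(a)),np.sin(np.radians(a))])
for a0 in(-141,-156):
  for i in range(1,11): print((f(a0-1.5*i)-f(a0))*100, -1.5*i)
E
```

```text
[-0.22204109  0.28165778] -1.5
[-0.43663315  0.5690314 ] -3.0
[-0.64362911  0.86192391] -4.5
[-0.84288711  1.16013458] -6.0
[-1.03427058  1.46345902] -7.5
[-1.21764836  1.77168936] -9.0
[-1.39289477  2.08461434] -10.5
[-1.55988971  2.40201951] -12.0
[-1.71851872  2.72368733] -13.5
[-1.8686731   3.04939735] -15.0
[-0.14157683  0.32952899] -1.5
[-0.27447907  0.6626511 ] -3.0
[-0.39861566  0.99913804] -4.5
[-0.5139015   1.33875919] -6.0
[-0.6202576   1.68128179] -7.5
[-0.71761105  2.02647109] -9.0
[-0.80589514  2.37409053] -10.5
[-0.88504936  2.72390185] -12.0
[-0.95501946  3.07566531] -13.5
[-1.0157575   3.42913984] -15.0
```

Request:
{"fn": "step_arm", "kwargs": {"commands": [[[-0.2, 0.3, 0], -1.5], [[-0.4, 0.6, 0], -3], [[-0.6, 0.9, 0], -4.5], [[-0.8, 1.2, 0], -6], [[-1.0, 1.5, 0], -7.5], [[-1.2, 1.8, 0], -9], [[-1.4, 2.1, 0], -10.5], [[-1.6, 2.4, 0], -12], [[-1.7, 2.7, 0], -13.5], [[-1.9, 3.0, 0], -15]]}}

```text
clock: 5.7
tool_pos: [0.4636, -0.0162, 0.2211]
eef_rot: [179.9, -0.3, 24.3]
wrist_force: [2.2, -1.4, -0.8]
width: 0.006
```

```bash
python3 - <<'E'
from rig import bot, eyes
import cv2,numpy as np
s=bot.sense();print(s["tool_pos"],s["eef_rot"],s["clock"],s["wrist_force"])
a=eyes.capture("wrist");cv2.imwrite("pics/w6.png",a)
c=np.array([.589,.0399]);p=s["tool_pos"][:2]
d=p-c;print(np.hypot(*d),np.degrees(np.arctan2(d[1],d[0])))
E
```

```text
[ 0.46356556 -0.01621202  0.2211011 ] [179.93029996  -0.3180838   24.25186709] 5.7 [ 2.20756483 -1.41214153 -0.82561084]
0.13741308467068872 -155.8990556688755
```

View pics/w6.png

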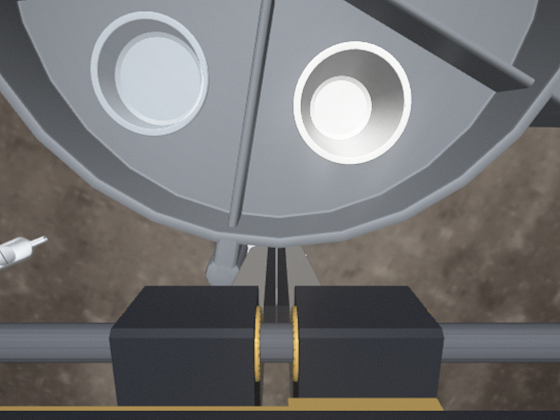

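Request:
{"fn": "step_arm", "kwargs": {"commands": [[[-0.1, 0.3, 0], -1.5], [[-0.3, 0.7, 0], -3], [[-0.4, 1.0, 0], -4.5], [[-0.5, 1.3, 0], -6], [[-0.6, 1.7, 0], -7.5], [[-0.7, 2.0, 0], -9], [[-0.8, 2.4, 0], -10.5], [[-0.9, 2.7, 0], -12], [[-1.0, 3.1, 0], -13.5], [[-1.0, 3.4, 0], -15]]}}

```text
clock: 6.75
tool_pos: [0.4532, 0.0181, 0.2211]
eef_rot: [179.9, -0.3, 9.1]
wrist_force: [-1.1, -1.5, 0.4]
width: 0.002
```

```bash
python3 - <<'E'
from rig import bot, eyes
import cv2,numpy as np
s=bot.sense();print(s["tool_pos"],s["eef_rot"],s["clock"],s["wrist_force"])
a=eyes.capture("wrist");cv2.imwrite("pics/w7.png",a)
c=np.array([.589,.0399]);p=s["tool_pos"][:2]
d=p-c;print(np.hypot(*d),np.degrees(np.arctan2(d[1],d[0])))
a=eyes.capture("scene")[160:270,210:350];cv2.imwrite("pics/s7.png",cv2.resize(a,None,fx=5.5,fy=5.5,interpolation=cv2.INTER_CUBIC))
E
```

```text
[0.45320745 0.01810025 0.2210687 ] [179.94277346  -0.29626479   9.13424392] 6.75 [-1.09739695 -1.48779513  0.41784216]
0.13753125157333454 -170.87971601792503
```

View pics/s7.png

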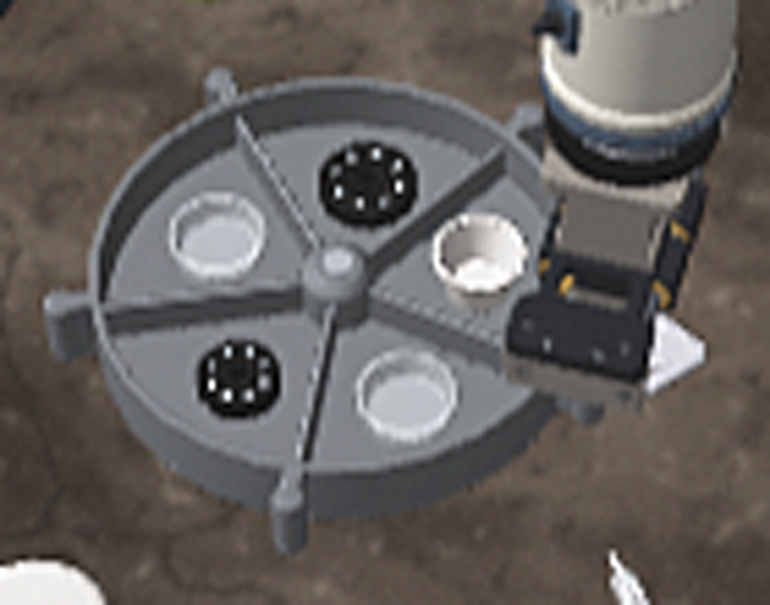

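View pics/w7.png

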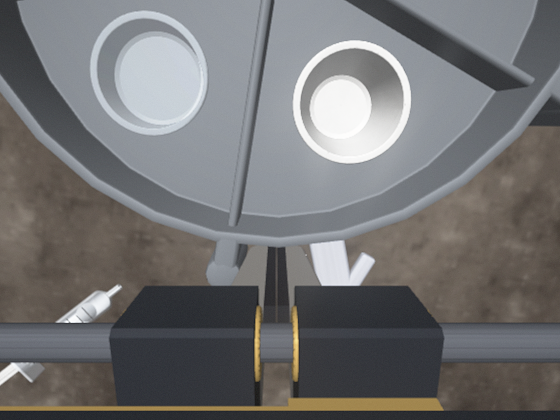

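```bash
cat > m.py <<'E'
from h import *
from rig import eyes
def scene(ribs,cup,x0=210,y0=160,k=5.5,tip=None):
    p=eyes.camera_params("scene")
    f=lambda q,z: unproj(p,zoom(*q,x0,y0,k),z)[:2]
    c=np.array([.5875,.0402])
    for q in ribs: r,a=ang(f(q,.058)-c); print("rib",round(r,4),round(a,2),"mod72",round(a%72,2))
    print("cup",ang(f(cup,.056)-c))
    if tip: print("tip",ang(f(tip,.007)-c))
E
python3 - <<'E'
from m import *
scene([(614,254),(432,482),(115,405),(120,146),(416,65)],(453,197),tip=(706,351))
scene([(219,80),(67,303),(289,484)],(481,243))
E
```

```text
rib 0.1322 -151.69 mod72 64.31
rib 0.1328 135.12 mod72 63.12
rib 0.1317 64.43 mod72 64.43
rib 0.1328 -8.28 mod72 63.72
rib 0.1327 -80.31 mod72 63.69
cup (np.float64(0.06970520263287294), np.float64(-116.14273598570173))
tip (np.float64(0.17961877397781695), np.float64(-159.00013864908095))
rib 0.1333 -36.18 mod72 35.82
rib 0.1313 35.86 mod72 35.86
rib 0.128 106.33 mod72 34.33
cup (np.float64(0.06968301516304161), np.float64(-142.3683326424854))
```

```bash
python3 - <<'E'
import numpy as np
c=np.array([.589,.0399])
f=lambda a:c+.137*np.array([np.cos(np.radians(a)),np.sin(np.radians(a))])
for a0 in(-171,):
  for i in range(1,17): print(((f(a0-i)-f(a0))*100).round(2), -i)
E
```

```text
[-0.04  0.24] -1
[-0.07  0.47] -2
[-0.09  0.71] -3
[-0.12  0.95] -4
[-0.14  1.19] -5
[-0.15  1.43] -6
[-0.16  1.67] -7
[-0.17  1.9 ] -8
[-0.17  2.14] -9
[-0.17  2.38] -10
[-0.16  2.62] -11
[-0.15  2.86] -12
[-0.14  3.1 ] -13
[-0.12  3.34] -14
[-0.09  3.58] -15
[-0.07  3.81] -16
```

Push 11 degrees, then back off, raise and measure.

Request:
{"fn": "step_arm", "kwargs": {"commands": [[[-0.1, 0.3, 0], -1.2], [[-0.1, 0.6, 0], -2.4], [[-0.1, 0.8, 0], -3.6], [[-0.2, 1.1, 0], -4.8], [[-0.2, 1.4, 0], -6], [[-0.2, 1.7, 0], -7.2], [[-0.2, 2.0, 0], -8.4], [[-0.2, 2.2, 0], -9.4], [[-0.2, 2.4, 0], -10.2], [[-0.2, 2.6, 0], -11]]}}

```text
clock: 7.85
tool_pos: [0.4511, 0.0444, 0.221]
eef_rot: [180.0, -0.3, -1.9]
wrist_force: [-0.1, -0.3, 0.7]
width: 0.004
```

Request:
{"fn": "step_arm", "kwargs": {"commands": [[[0, -0.5, 0], 1], [[0, -1.0, 0], 2], [[0, -1.5, 0], 3], [[0, -1.5, 0], 3], [[0, -1.5, 3], 3], [[0, -1.5, 7], 3], [[0, -1.5, 11], 3], [[0, -1.5, 15], 3], [[0, -1.5, 18], 3], [[0, -1.5, 18], 3]]}}

```text
clock: 8.85
tool_pos: [0.4522, 0.0293, 0.405]
eef_rot: [180.0, -0.7, 1.1]
wrist_force: [0.4, -0.9, -0.5]
width: 0.004
```

Request:
{"fn": "step_arm", "kwargs": {"commands": [[[1, 0, 0], 0], [[2, 0, 0], 0], [[2, 0, 0], 0], [[2, 0, 0], 0]]}}

```text
clock: 9.25
tool_pos: [0.4724, 0.0293, 0.4037]
eef_rot: [180.0, -0.5, 1.1]
wrist_force: [0.1, 0.9, 0.5]
width: 0.006
```

```bash
python3 - <<'E'
from rig import bot, eyes
import cv2,numpy as np
s=bot.sense();print(repr(s["tool_pos"]),repr(s["eef_rot"]),s["clock"],s["wrist_force"])
a=eyes.capture("wrist");cv2.imwrite("pics/w8.png",cv2.resize(a[0:300,80:480],None,fx=2,fy=2,interpolation=cv2.INTER_CUBIC))
a=eyes.capture("scene")[160:270,210:350];cv2.imwrite("pics/s8.png",cv2.resize(a,None,fx=5.5,fy=5.5,interpolation=cv2.INTER_CUBIC))
E
```

```text
array([0.4723638 , 0.02929034, 0.4037    ]) array([179.97390187,  -0.54921148,   1.08758929]) 9.25 [0.06788264 0.89930207 0.48129911]
```

View pics/w8.png

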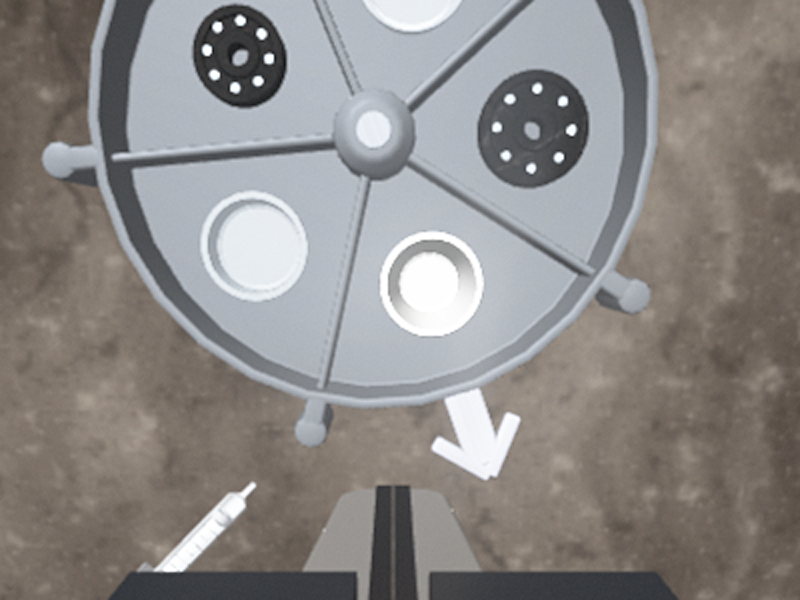

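View pics/s8.png

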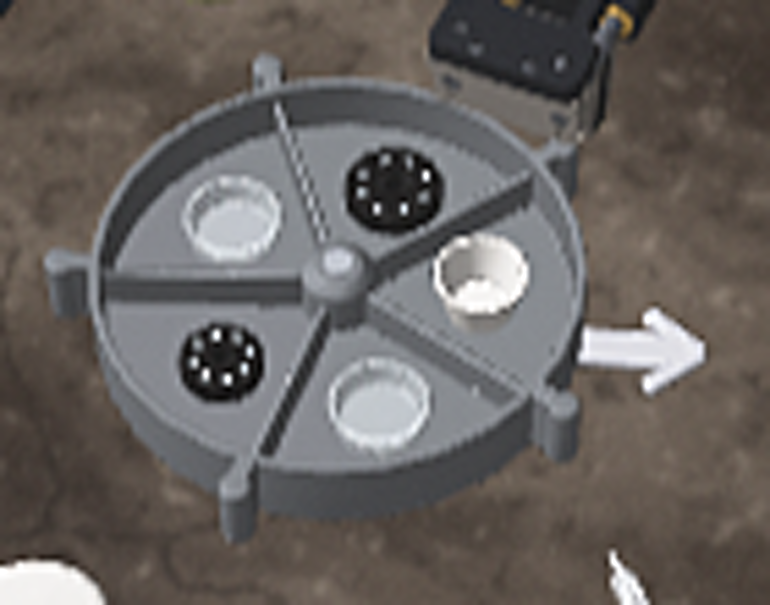

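```bash
cat >> m.py <<'E'
def wrist(pos,rot,x0,ribs,cup,pts,hub):
    p=wparams(eyes.camera_params("wrist"),pos,rot)
    f=lambda q,z: unproj(p,zoom(*q,x0,0,2),z)[:2]
    P=np.array([f(q,.058) for q in ribs])
    a0=[ang(x-np.array([.589,.0399]))[1] for x in P]; K=[round((a-a0[0])/72) for a in a0]
    res=lambda x: np.ravel([x[:2]+.134*np.array([np.cos(x[2]+k*2*np.pi/5),np.sin(x[2]+k*2*np.pi/5)])-r for k,r in zip(K,P)])
    r=least_squares(res,[.589,.0399,np.radians(a0[0])]);c=r.x[:2]
    print("c",c,"hub",f(hub,.058),"phase mod72",np.degrees(r.x[2])%72,res(r.x).round(4))
    print("cup",ang(f(cup,.056)-c))
    for n,q in pts.items(): print(n,f(q,.007),ang(f(q,.007)-c))
E
python3 - <<'E'
from m import *
wrist([0.4723638 , 0.02929034, 0.4037],[179.97390187,-0.54921148,1.08758929],80,[(59,158),(311,431),(633,294)],(432,283),{"tip":(489,481),"tongue":(463,397),"barbL":(437,446),"barbR":(513,419)},(373,129))
scene([(559,396),(237,482),(66,262),(267,62)],(481,269),tip=(706,351))
E
```

```text
c [0.58964389 0.03942555] hub [0.58927338 0.03951298] phase mod72 24.187715998801508 [-0.0001  0.0005  0.0003  0.0003 -0.0001 -0.0008]
cup (np.float64(0.06883646003467682), np.float64(-157.15541219655185))
tip [ 0.41915776 -0.02413319] (np.float64(0.18194843859648183), np.float64(-159.55409848471783))
tongue [ 0.46530623 -0.00813437] (np.float64(0.13312325127918864), np.float64(-159.06784240543004))
barbL [0.43829729 0.00470311] (np.float64(0.15527858931003566), np.float64(-167.07862243333525))
barbR [ 0.45388577 -0.03517982] (np.float64(0.1549071605107533), np.float64(-151.2091696330639))
rib 0.1291 168.8 mod72 24.8
rib 0.1328 96.12 mod72 24.12
rib 0.1316 25.04 mod72 25.04
rib 0.1354 -47.57 mod72 24.43
cup (np.float64(0.0679998155241589), np.float64(-155.5456021836017))
tip (np.float64(0.17961877397781695), np.float64(-159.00013864908095))
```

Request:
{"fn": "step_arm", "kwargs": {"commands": [[[-1, 0, 0], 0], [[-2.1, 0, 0], 0], [[-2.1, 0, -2], -1], [[-2.1, 0, -6], -2], [[-2.1, 0, -10], -3], [[-2.1, 0, -14], -4], [[-2.1, 0, -17], -5], [[-2.1, 0, -18.3], -5], [[-2.1, 0, -18.3], -5], [[-2.1, 0, -18.3], -5]]}}

```text
clock: 10.35
tool_pos: [0.4506, 0.0293, 0.2215]
eef_rot: [180.0, -0.6, -3.9]
wrist_force: [-0.2, 0.1, 0.6]
width: 0.004
```

Request:
{"fn": "step_arm", "kwargs": {"commands": [[[0, 0.5, 0], 0], [[0, 1.0, 0], 0], [[0, 1.4, 0], 0], [[0, 1.6, 0], 0], [[0, 1.75, 0], 0], [[0, 1.9, 0], 0], [[0, 2.0, 0], 0], [[0, 2.05, 0], 0], [[0, 2.05, 0], 0], [[0, 2.05, 0], 0]]}}

```text
clock: 11.35
tool_pos: [0.4505, 0.0498, 0.2214]
eef_rot: [180.0, -0.5, -3.9]
wrist_force: [0.3, -0.7, -0.0]
width: 0.004
```

Request:
{"fn": "step_arm", "kwargs": {"commands": [[[0, -0.5, 0], 0], [[0, -1.0, 0], 0], [[0, -1.6, 0], 0], [[0, -1.6, 0], 0], [[0, -1.6, 3], 0], [[0, -1.6, 7], 0], [[0, -1.6, 11], 0], [[0, -1.6, 15], 0], [[0, -1.6, 18], 0], [[0, -1.6, 18], 0]]}}

```text
clock: 12.35
tool_pos: [0.4516, 0.0338, 0.4054]
eef_rot: [-180.0, -1.0, -3.9]
wrist_force: [0.3, -0.9, -1.3]
width: 0.006
```

Request:
{"fn": "step_arm", "kwargs": {"commands": [[[1, -2, 0], -4], [[2, -4, 0], -4], [[3, -4, 0], -4], [[3, -4, 0], -4], [[3, -4, 0], -4]]}}

```text
clock: 12.85
tool_pos: [0.4814, -0.0058, 0.4046]
eef_rot: [-180.0, -0.9, -7.9]
wrist_force: [-0.0, -1.0, 0.7]
width: 0.003
```

```bash
python3 - <<'E'
from rig import bot, eyes
import cv2,numpy as np
s=bot.sense();print(repr(s["tool_pos"]),repr(s["eef_rot"]),s["clock"],s["wrist_force"])
a=eyes.capture("wrist");cv2.imwrite("pics/w9.png",cv2.resize(a[0:300,80:480],None,fx=2,fy=2,interpolation=cv2.INTER_CUBIC))
a=eyes.capture("scene")[160:270,210:350];cv2.imwrite("pics/s9.png",cv2.resize(a,None,fx=5.5,fy=5.5,interpolation=cv2.INTER_CUBIC))
E
```

```text
array([ 0.48136003, -0.00575765,  0.40458985]) array([-179.961869 ,   -0.8552323,   -7.9192842]) 12.85 [-0.01507227 -0.99911796  0.70354861]
```

View pics/w9.png

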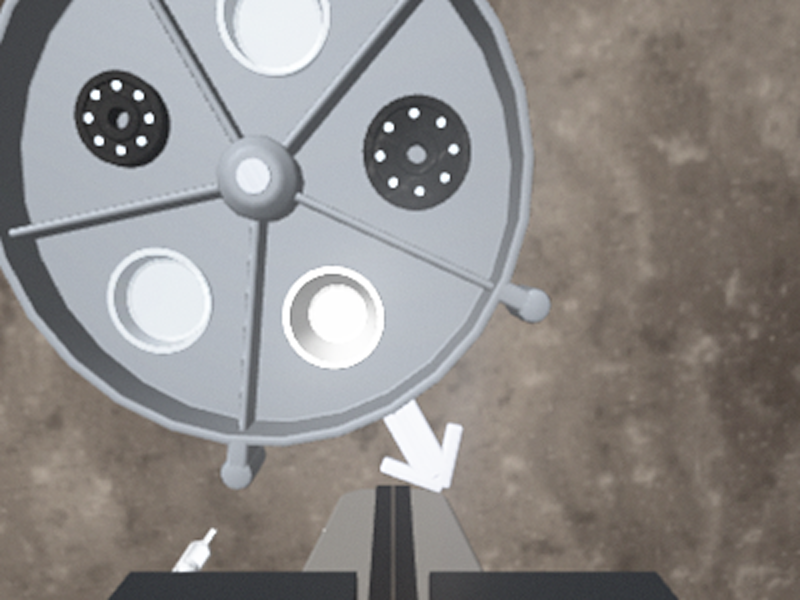

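View pics/s9.png

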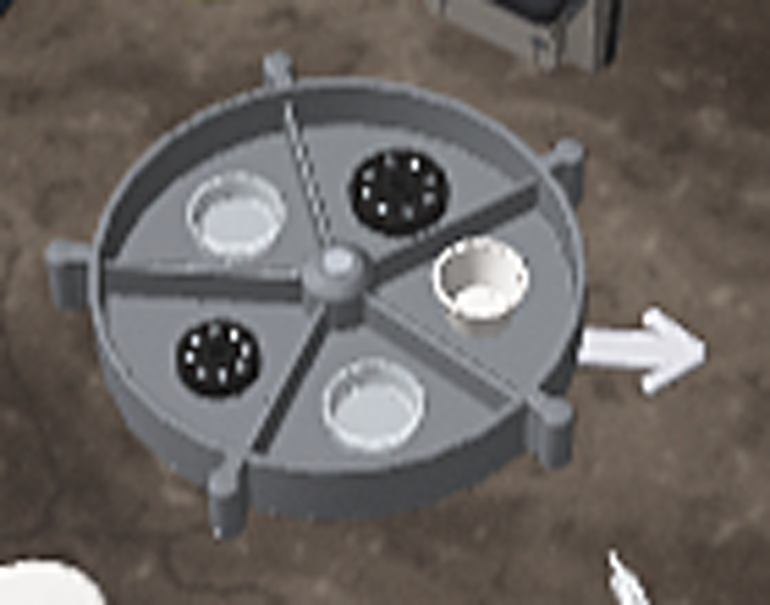

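```bash
python3 - <<'E'
from m import *
wrist([ 0.48136003, -0.00575765,  0.40458985],[-179.961869 ,   -0.8552323,   -7.9192842],80,[(537,305),(236,473)],(333.5,317),{"tip":(443,491),"tongue":(400,410),"barbL":(382,463),"barbR":(459,426)},(257,177))
scene([(554,402),(227,476),(67,253),(278,61),(569,150)],(481,268),tip=(706,351))
E
```

```text
c [0.58965156 0.03796548] hub [0.58838278 0.03803359] phase mod72 21.57158226355456 [-0.0001  0.0003  0.0001 -0.0003]
cup (np.float64(0.06852861739941606), np.float64(-160.55210268396067))
tip [ 0.42022304 -0.02467728] (np.float64(0.18063813520639083), np.float64(-159.7091496830656))
tongue [ 0.46817188 -0.0076137 ] (np.float64(0.12974888265354761), np.float64(-159.43390591827026))
barbL [0.44052686 0.0059942 ] (np.float64(0.15251339567684807), np.float64(-167.8993724258111))
barbR [ 0.45517442 -0.03759795] (np.float64(0.15425281807083782), np.float64(-150.66813192889367))
rib 0.1293 166.95 mod72 22.95
rib 0.1314 93.72 mod72 21.72
rib 0.1317 22.66 mod72 22.66
rib 0.1345 -49.92 mod72 22.08
rib 0.1331 -121.91 mod72 22.09
cup (np.float64(0.06799673222422627), np.float64(-155.0341169474007))
tip (np.float64(0.17961877397781695), np.float64(-159.00013864908095))
```

Request:
{"fn": "step_arm", "kwargs": {"commands": [[[-1, -0.2, 0], 6], [[-2.3, -0.4, 0], 12], [[-2.3, -0.4, 0], 18], [[-2.3, -0.4, 0], 24], [[-2.3, -0.4, 0], 28.5], [[-2.3, -0.4, 0], 28.5], [[-2.3, -0.4, 0], 28.5], [[-2.3, -0.4, 0], 28.5]]}}

```text
clock: 13.75
tool_pos: [0.458, -0.0094, 0.4049]
eef_rot: [-180.0, -0.9, 20.5]
wrist_force: [-1.0, -0.4, -0.4]
width: 0.004
```

```bash
python3 - <<'E'
from rig import bot, eyes
import cv2,numpy as np
s=bot.sense();print(repr(s["tool_pos"]),repr(s["eef_rot"]),s["clock"],s["wrist_force"])
a=eyes.capture("wrist");cv2.imwrite("pics/w10r.png",a);cv2.imwrite("pics/w10.png",cv2.resize(a[0:300,80:480],None,fx=2,fy=2,interpolation=cv2.INTER_CUBIC))
b=eyes.capture("side")[170:270,210:350];cv2.imwrite("pics/d10.png",cv2.resize(b,None,fx=5.5,fy=5.5,interpolation=cv2.INTER_CUBIC))
cv2.imwrite("pics/s10r.png",eyes.capture("scene"))
E
```

```text
array([ 0.45802812, -0.00943027,  0.40486449]) array([-179.95931176,   -0.87981719,   20.5305304 ]) 13.75 [-1.00704452 -0.35178685 -0.36488121]
```

View pics/w10.png

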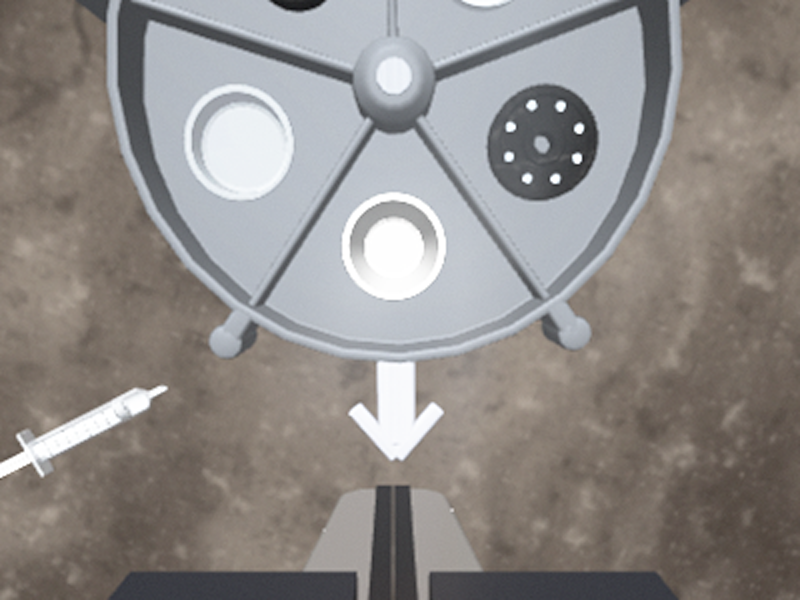

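```bash
python3 - <<'E'
from m import *
wrist([0.45802812, -0.00943027,  0.40486449],[-179.95931176,   -0.87981719,   20.5305304],80,[(226,341),(573,333)],(394,246),{"tip":(397,460),"tongue":(396,375),"barbL":(354,408),"barbR":(437,406)},(393,78))
E
```

```text
c [0.58931729 0.03945628] hub [0.58839336 0.03944304] phase mod72 21.820667193285544 [-0.0003  0.0008  0.0003 -0.0008]
cup (np.float64(0.06865452236495466), np.float64(-159.39162958762188))
tip [ 0.42098847 -0.02543771] (np.float64(0.18040460965027286), np.float64(-158.91739265134387))
tongue [ 0.46423381 -0.00864437] (np.float64(0.13401324276992488), np.float64(-158.96583276598292))
barbL [0.43984187 0.00601889] (np.float64(0.1531697162770625), np.float64(-167.39062638914046))
barbR [ 0.45628479 -0.03485127] (np.float64(0.1523786714292187), np.float64(-150.81372169869815))
```

View pics/d10.png

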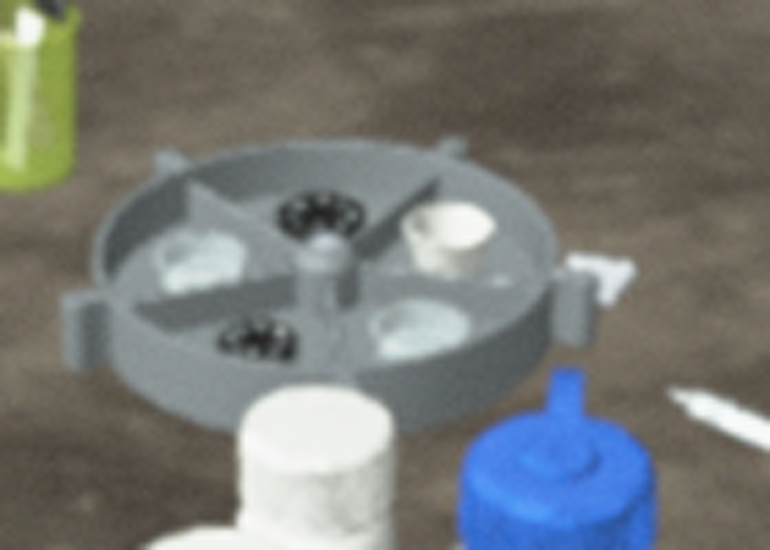

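Request:
{"fn": "step_arm", "kwargs": {"commands": [[[-1, -3, 0], 0], [[-2, -6, 0.5], 0], [[-4, -10, 1], 0], [[-6, -14, 1.5], 0], [[-8, -18, 2], 0], [[-9, -22, 2.5], 0], [[-9.5, -25, 3], 0], [[-10, -27, 3], 0], [[-10, -27, 3], 0], [[-10, -27, 3], 0]]}}

```text
clock: 14.9
tool_pos: [0.358, -0.2795, 0.4347]
eef_rot: [-179.9, -0.9, 20.5]
wrist_force: [0.4, 0.3, -0.2]
width: 0.005
```

```bash
python3 - <<'E'
from rig import bot, eyes
import cv2,numpy as np
s=bot.sense();print(s["tool_pos"],s["clock"],s["wrist_force"],abs(s["joint_velocities"]).max())
a=eyes.capture("scene");b=cv2.imread("pics/scene0.png");
cv2.imwrite("pics/s11.png",a)
for n,(x0,y0,x1,y1) in dict(jar=(195,258,240,310),beaker=(230,115,265,165),syr=(315,255,345,300)).items(): print(n,cv2.absdiff(a[y0:y1,x0:x1],b[y0:y1,x0:x1]).mean())
E
```

```text
[ 0.35796797 -0.2794693   0.4346577 ] 14.9 [ 0.35480389  0.29785709 -0.23995225] 1.3893384245810847
jar 3.1955840455840456
beaker 2.664190476190476
syr 2.5103703703703704
```

View pics/s11.png

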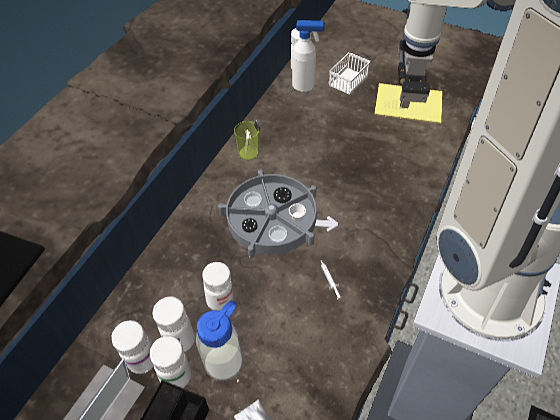

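The final picture shows the cup at about (297,211), in line with the hub (271,210) and the arrow (330,223). The hand is clear, and the jar, beaker and syringe have not moved.

```bash
python3 -c "
from rig import bot
print(bot.hand_in())"
```

```text
the job is handed in; nothing more can be done
None
```

The measuring cup now stands at the front of the carousel, in line with the arrow, and I handed the job in at about 15 s of the 72 s allowed. I pushed one rib clockwise with the closed fingertips, about 42° in all. The forces I read during the pushing were under 3 N. I then backed the finger off, lifted it and moved the hand away.

**Alignment:** The last wrist view, taken along the arrow's line, put the cup at −159.4° and the arrow at about −158.9°, so the cup is within about 0.5°. The middle of the cup's bay was at −158.2°, a little short of the arrow, because the cup sits slightly off the middle of its bay.

**Disagreement:** A rougher reading from the scene camera put the cup about 4° short of the arrow. That camera is much coarser, at about 2 mm per pixel, and its reading of the ribs put the bay only about 1° short, so I relied on the wrist view. An earlier oblique wrist view gave the cup about 1° past the arrow.

**Other objects:** The jar, beaker and syringe show only image noise compared with the first picture. The cup, dishes and discs are upright in their bays, and nothing is touching the hand.

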